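# Latch the blue blade case at the skate counter

### The arm

A 6-joint arm with a two-finger parallel gripper is mounted at the origin on the work surface. World frame = base frame: x ahead of the robot, y to its left, z up, the work surface at z = 0. Lengths are in mm, angles in rad, forces in N, time in s.
With the tool pointing down it reaches from about 375 to 900 mm from the base axis. Payload 3.1 kg.
Tool frame: the origin (TCP) lies at the very end of the fingers, on their centre line; the grasp point (between the pads) lies bot.hold_point_z behind it (bot.hold_point_z is the distance from the TCP to the grasp point, in mm); z points along the fingers, y is the direction in which the jaws open and shut (so a half turn about z gives the same grasp; the last joint's range is limited). The gripper opens to 87 mm and grips with 3 to 60 N. Pads are 19 mm wide; open, the fingers measure 117 mm over their backs; the gripper's body (75 mm by 190 mm) begins 51 mm behind the grasp point.
Start: joints at [1.026, 0.527, 1.433, -0, 1.181, -0.178], TCP at [224.102, 583.417, 222.548] pointing down, gripper open.
Joint ranges: [-3.08, 3.08], [-0.75, 2.2], [0.22, 2.44], [-1.43, 4.57], [0, 2.65], [-2.85, 2.85]. Speed limits (rad/s): [2.79, 2.79, 3.14, 3.14, 3.14, 3.14].

### API

Orientations are given as a 3x3 rotation matrix whose columns are the frame's x, y, z axes.
In Python, from plant import bot, eyes gives the robot as it stands.
- The arm moves only by the tool drive_tool, never from a script. Its argument "plan" is a list of rows, each a list of 5 numbers: the closure, from 0 (fully open) to 1 (shut), then the shift along the tool's x, y, z in cm, then the turn about the tool's z in rad. In form: [[grip, dx, dy, dz, roll], ...]. A call has 1 to 20 rows; each row shifts and turns the commanded pose from where the row before left it, along the tool's axes as they then stand; what a row does not reach is not made up. A row lasts 1/12 s, in which the tool goes at most 41.7 mm and 7.16 degrees, less where a joint would pass 70% of its speed; a pose out of reach is approached as far as the arm can. A call is refused whole if a number of a shift passes 4.17 or a number of a turn 0.125, either way. A call with a gripper value outside its range is refused whole. The fingers move at their own pace and stop on an object; "squeeze" is the grip in N (left out, the last holds). Time passes only in rows, so rows that do not move let the fingers close. It gives the time, the measured TCP pose, the force and the opening at its end, in the units of the state.
- bot.get_obs(): the state, without advancing time (a new reading comes with each control period).
- eyes.snapshot(name): name is "scene" or "top" or "wrist"; returns the picture (384x512x3 uint8, blue, green, red); there is no depth.
- eyes.camera_info(name): a dict with "intrinsics" (3x3 intrinsics, pixels), "camera_from_world" (4x4, takes a point from world to camera coordinates); the wrist camera has in their place "hand_eye" (4x4, takes a point from camera to tool coordinates, whose origin is the TCP and whose axes are the flange's). Camera axes: x right, y up, looking along -z (the intrinsics and any distortion apply to the point x, -y, -z); pixel columns grow to the right and rows downward; lengths in mm; the calibration is good to about 2 mm. The wrist camera is an equidistant fisheye: a pixel r from the principal point sees the ray r / f radians off the axis. A picture is of the moment at which its call begins: read the wrist's pose just before it. camera_info takes no time and is no camera call.
- bot.close_job(): hands the job in, once; it reports no verdict.
The state is a dict: "t": time; "joint_positions": joint angles; "qvel": joint speeds; "joint_efforts": joint torques, N m; "position": TCP position; "orientation": TCP orientation; "contact_force": force on the tool from outside, world axes, zero at the start; "wrist_torque": the same for the moment, N m; "width": finger opening in mm.
Only numpy, scipy, OpenCV 4.12 (cv2) and the standard library are available. Lean on these libraries where they do the work, as an engineer would, in place of code of your own. Each camera call takes 0.05 s, during which the arm holds its last target.

### The job

Steel skate blades rust in the damp rink air. Swing the lid of the blue spare-blade case down and press it hard onto its rubber seal until the yellow front latch snaps over the lid's lip and keeps it shut by itself. Leave the red case's lid standing open as it is.

Things in the scene. Friction and masses are not known exactly. Their poses are not given: they have to be found in the camera images.
- blue_lid (a joint): Opening angle of the blue lid (rad), starts 0.45 to 0.95: 0 hard on its stop, about 0.01 latched, over 0.03 not latched. Stiff hinge, so it stays where left (1 to 2 N at the white spot moves it). Latch resists below 0.1, seal below 0.045; going right down to 0 takes 10 to 15 N straight down at the white spot and the latch snaps near 0.01. Let go before that and the seal lifts the lid again.
- blue_pad (a point): White spot 36 mm across on top of the blue lid, the place to press: 140 mm from the hinge line, 12 mm above the plane through it. Turns with the lid: z out of the lid's top, x to the hinge, y along it. Lid 154 mm wide, 12 mm thick, reaching 166 mm from the hinge; its lip goes on to 187 mm under the yellow latch (44 mm wide, top 13 mm above the shut lid): press clear of the latch.
- blue_hinge (a point): Middle of the blue lid's hinge line, fixed, 89 to 122 mm above the table (riser blocks differ). y along the hinge, z up, -x level to the latch side, within 17 degrees of world -x. At lid angle q the white spot is 0.140*cos(q) - 0.012*sin(q) m along -x and 0.140*sin(q) + 0.012*cos(q) m up from here. The case (160 mm deep, 150 wide, rim 4 mm below the hinge) is fixed to its block.
- red_pad (a point): The same white spot on the lid of the red case, which has the same sizes and also stands half open. It is to be left alone. A third, grey case of these sizes stands there already shut; the three stand side by side in any order, 0.2 m or more apart between centres.

How it is judged:
By the outcome, as a careful person would: the job done as asked, in the order asked, and still so for the second after the job is handed in, with the robot touching nothing.
It also fails if it takes over 32 s, if anything falls off the work surface, if the arm or the gripper's body presses on something with over 40 N, if the wrist force passes 120 N, or if a joint passes its speed limit or range.

## Working session

There is one attempt and no reset: what is moved stays moved. The work goes in short steps, Python scripts to look and compute and a tool call to move; the robot and the scene stay as the last step left them, time stands still between calls to the robot, and variables do not carry over. Pictures are saved under pics/ and viewed, and the job is handed in when it is done.

Besides the shell and the picture viewer there is one more tool, called after ">>>" by a JSON object that holds its "op" and its "data". drive_tool: Moves the arm, as the interface text tells. Its arguments: {"type":"object","properties":{"plan":{"type":"array"},"squeeze":{"type":"number"}},"required":["plan"]}

```bash
mkdir -p pics; ls; python3 - <<'E'
from plant import bot, eyes
import cv2,numpy as np
np.set_printoptions(precision=4,suppress=True)
o=bot.get_obs(); print(o['t'],o['position'],o['orientation'],o['contact_force'],o['width'],bot.hold_point_z)
for n in ['scene','top']:
    cv2.imwrite(f'pics/{n}0.png',eyes.snapshot(n)); print(n,eyes.camera_info(n))
E
```

```text
pics
0.0 [223.7264 582.785  221.5654] [[-0.9335  0.3586 -0.0011]
 [ 0.3586  0.9335 -0.0019]
 [ 0.0004 -0.0022 -1.    ]] [-0.6666  0.4826  1.2404] 86.737140703855 18.700000000000003
scene {'intrinsics': array([[347.3744,   0.    , 249.096 ],
       [  0.    , 347.3744, 189.4895],
       [  0.    ,   0.    ,   1.    ]]), 'camera_from_world': array([[    0.6394,     0.7686,    -0.0204,  -352.2654],
       [   -0.4686,     0.4106,     0.7821,   130.9635],
       [    0.6095,    -0.4906,     0.6228, -1407.2495],
       [    0.    ,     0.    ,     0.    ,     1.    ]])}
top {'intrinsics': array([[406.8207,   0.    , 258.4964],
       [  0.    , 406.8207, 189.4004],
       [  0.    ,   0.    ,   1.    ]]), 'camera_from_world': array([[    0.0007,    -0.9999,     0.0132,   -13.0529],
       [    0.9958,     0.0019,     0.0917,  -557.9504],
       [   -0.0918,     0.013 ,     0.9957, -1211.3082],
       [    0.    ,     0.    ,     0.    ,     1.    ]])}
```

View pics/scene0.png

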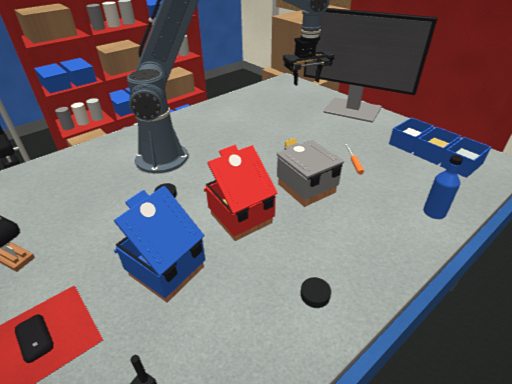

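View pics/top0.png

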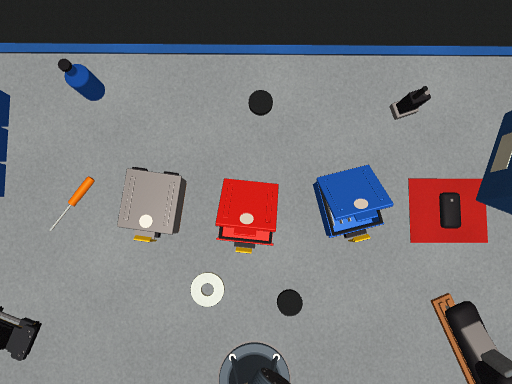

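The blue case is at right in the top view, with its spot near (361,204) there and near (148,210) in the scene view. The red case is in the middle and the grey one is shut at left. I'll enlarge the blue case.

```bash
python3 - <<'E'
import cv2
a=cv2.imread('pics/top0.png')[150:250,300:410]; cv2.imwrite('pics/topc.png',cv2.resize(a,None,fx=6,fy=6,interpolation=cv2.INTER_CUBIC)[:600])
a=cv2.imread('pics/scene0.png')[180:305,100:220]; cv2.imwrite('pics/scenec.png',cv2.resize(a,None,fx=4.8,fy=4.8,interpolation=cv2.INTER_CUBIC))
E
```

```text
(no output)
```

View pics/topc.png

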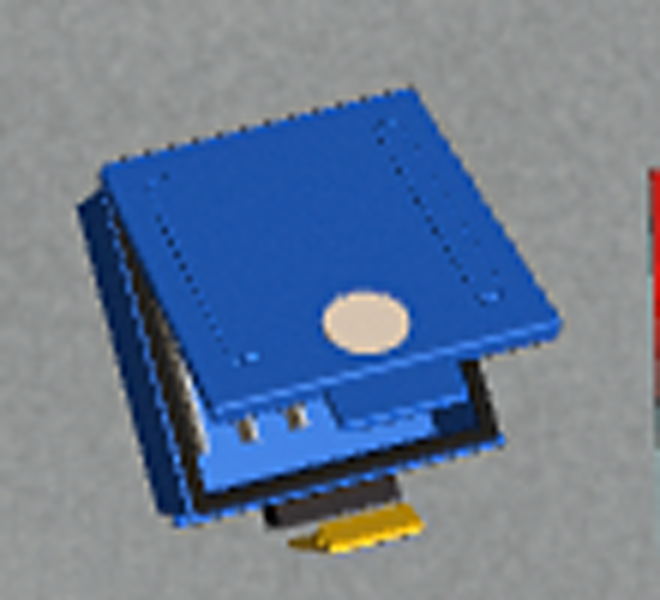

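View pics/scenec.png

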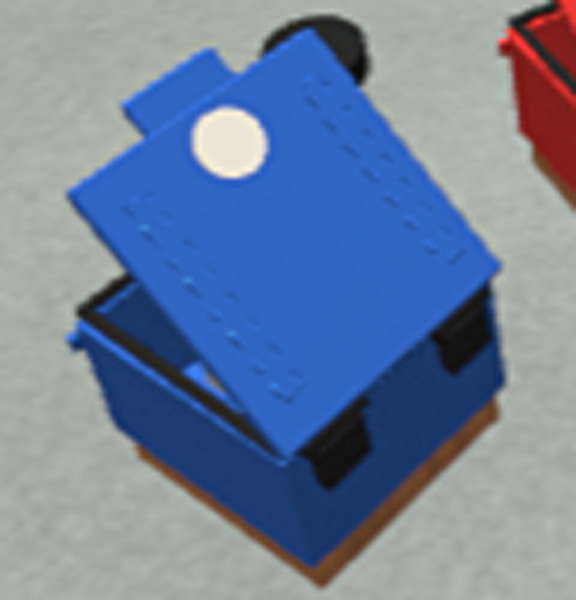

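```bash
cat > fit.py <<'E'
import numpy as np
from scipy.optimize import least_squares
from plant import eyes
def P(ci,p):
    c=ci['camera_from_world']@np.append(p,1); u=ci['intrinsics']@np.array([c[0],-c[1],-c[2]]); return u[:2]/u[2]
def world(h,yaw,q,a,y,z):
    # a along lid from hinge
    f=np.array([-np.cos(yaw),-np.sin(yaw),0]); s=np.array([-np.sin(yaw),np.cos(yaw),0]); k=np.array([0,0,1.])
    return h+f*(a*np.cos(q)-z*np.sin(q))+k*(a*np.sin(q)+z*np.cos(q))+s*y
E
python3 - <<'E'
from fit import *
np.set_printoptions(precision=3,suppress=True)
T=eyes.camera_info('top');S=eyes.camera_info('scene')
g=lambda x,y,sc,ox,oy:np.array([(x+.5)/sc-.5+ox,(y+.5)/sc-.5+oy])
t=lambda x,y:g(x,y,6,300,150); s=lambda x,y:g(x,y,4.8,100,180)
obs=[(T,t(366,323),'p'),(T,t(213,412),'fl'),(T,t(560,321),'fr'),(T,t(103,165),'bl'),(T,t(412,88),'br'),
(S,s(230,143),'p'),(S,s(312,28),'fl'),(S,s(68,192),'fr'),(S,s(285,455),'br'),(S,s(500,265),'bl')]
def res(v):
    L={'p':(140,0),'fl':(166,77),'fr':(166,-77),'bl':(v[5],77),'br':(v[5],-77)}
    return np.concatenate([P(c,world(v[:3],v[3],v[4],*L[n],12))-o for c,o,n in obs])
r=least_squares(res,[650,-250,105,0.,.7,0],x_scale=[10,10,10,.1,.1,10]); v=r.x
print(v,r.fun.reshape(-1,2)); J=np.linalg.inv(r.jac.T@r.jac); print(np.sqrt(np.diag(J)))
for q in (v[4],.3,.1,0): print(q,world(v[:3],v[3],q,140,0,12))
E
```

```text
[ 597.756 -248.679  112.902    0.247    0.731    5.117] [[-0.162  0.144]
 [-0.185 -0.228]
 [ 0.54   0.125]
 [-0.578  0.283]
 [ 0.59   0.007]
 [ 0.011  0.472]
 [-0.091 -0.328]
 [ 0.057  0.012]
 [-0.02   0.214]
 [ 0.4   -0.256]]
[2.141 1.064 2.004 0.01  0.021 2.031]
0.73057840582738 [ 504.404 -272.173  215.262]
0.3 [ 471.492 -280.456  165.739]
0.1 [ 463.829 -282.384  138.819]
0 [ 461.989 -282.848  124.902]
```

>>> {"op": "drive_tool", "data": {"plan": [[1,0,0,-1.5,0.12],[1,0,0,-1.5,0.12],[1,0,0,-1.5,0.12],[1,0,0,-1.5,0.12],[1,0,0,-1.5,0.12],[1,0,0,-1.5,0.12],[1,0,0,-1.5,0.12],[1,0,0,-1.5,0.12],[1,0,0,0,0]], "squeeze": 10}}

```text
t: 0.85
position: [224.8, 584.7, 345.6]
orientation: [[-0.24, 0.971, 0.003], [0.971, 0.24, 0.005], [0.004, 0.004, -1.0]]
contact_force: [0.4, 0.1, 0.6]
width: 35.1
```

>>> {"op": "drive_tool", "data": {"plan": [[1,-3.4,1,0,0],[1,-3.4,1,0,0],[1,-3.4,1,0,0],[1,-3.4,1,0,0],[1,-3.4,1,0,0],[1,-3.4,1,0,0],[1,-3.4,1,0,0],[1,-3.4,1,0,0],[1,-3.4,1,0,0],[1,-3.4,1,0,0],[1,-3.4,1,0,0],[1,-3.4,1,0,0],[1,-3.4,1,0,0],[1,0,0,0,0]]}}

```text
t: 2.02
position: [460.0, 180.9, 341.4]
orientation: [[-0.239, 0.971, 0.001], [0.971, 0.239, -0.003], [-0.003, -0.0, -1.0]]
contact_force: [-0.5, 0.5, 0.7]
width: 0.5
```

>>> {"op": "drive_tool", "data": {"plan": [[1,-3.2,-0.45,0,0],[1,-3.2,-0.45,0,0],[1,-3.2,-0.45,0,0],[1,-3.2,-0.45,0,0],[1,-3.2,-0.45,0,0],[1,-3.2,-0.45,0,0],[1,-3.2,-0.45,0,0],[1,-3.2,-0.45,0,0],[1,-3.2,-0.45,0,0],[1,-3.2,-0.45,0,0],[1,-3.2,-0.45,0,0],[1,-3.2,-0.45,0,0],[1,-3.2,-0.45,0,0],[1,-3.2,-0.45,0,0],[1,0,0,0,0],[1,0,0,0,0]]}}

```text
t: 3.35
position: [503.7, -265.0, 340.9]
orientation: [[-0.241, 0.97, -0.002], [0.97, 0.241, 0.002], [0.002, -0.001, -1.0]]
contact_force: [0.2, 1.1, -0.3]
width: 0.8
```

```bash
python3 - <<'E'
from plant import bot, eyes
import cv2
o=bot.get_obs(); print(o['t'],o['position'],o['contact_force'],o['joint_positions'])
cv2.imwrite('pics/s1.png',eyes.snapshot('scene'));cv2.imwrite('pics/t1.png',eyes.snapshot('top'))
a=[cv2.imread(f'pics/{n}1.png') for n in 'st']
cv2.imwrite('pics/st1.png',cv2.resize(cv2.hconcat(a),(800,300)))
E
```

```text
3.35 [ 503.72095079 -264.97639384  340.86738871] [ 0.19709829  1.10960247 -0.28034522] [-6.80710902e-01  3.36832526e-01  1.41519011e+00  3.14927491e-04
  1.39231276e+00 -9.24449956e-01]
```

View pics/st1.png

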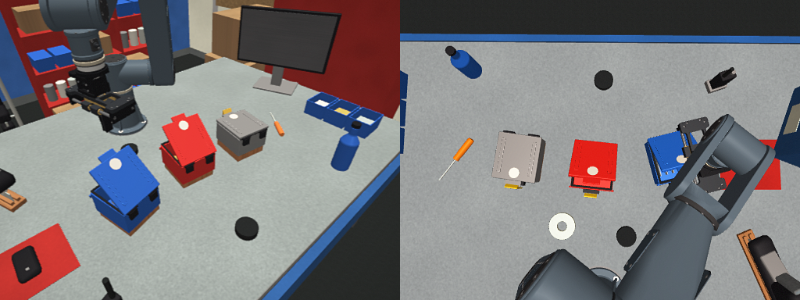

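>>> {"op": "drive_tool", "data": {"plan": [[1,-0.35,0,3,0],[1,-0.35,0,3,0],[1,0,0,3,0],[1,0,0,1.5,0],[1,0,0,0,0],[1,0,0,0,0]]}}

```text
t: 3.95
position: [505.6, -269.1, 237.1]
orientation: [[-0.244, 0.97, -0.002], [0.97, 0.244, 0.002], [0.002, -0.001, -1.0]]
contact_force: [-0.4, -0.7, 0.6]
width: 0.7
```

>>> {"op": "drive_tool", "data": {"plan": [[1,0,0,0.8,0],[1,0,0,0.8,0],[1,0,-0.6,1,0],[1,0,-0.6,1,0],[1,0,-0.6,1,0],[1,0,-0.6,1,0],[1,0,-0.6,1,0],[1,0,-0.3,1,0],[1,0,-0.3,1,0],[1,0,-0.3,1,0],[1,0,0,0,0],[1,0,0,0,0]]}}

```text
t: 4.95
position: [468.1, -280.4, 141.8]
orientation: [[-0.242, 0.97, 0.0], [0.97, 0.242, -0.0], [-0.0, 0.0, -1.0]]
contact_force: [-0.2, 0.4, 1.0]
width: 0.5
```

```bash
python3 - <<'E'
from plant import bot, eyes
import cv2
o=bot.get_obs(); print(o['t'],o['position'],o['contact_force'],o['joint_positions'])
cv2.imwrite('pics/s2.png',eyes.snapshot('scene'));cv2.imwrite('pics/w2.png',eyes.snapshot('wrist'))
a=[cv2.imread('pics/s2.png')[130:322,50:306],cv2.imread('pics/w2.png')]
a[0]=cv2.resize(a[0],(512,384))
cv2.imwrite('pics/sw2.png',cv2.resize(cv2.hconcat(a),(800,300)))
E
```

```text
4.95 [ 468.0613356  -280.37946647  141.82222548] [-0.17717635  0.401095    1.02655917] [-7.44528005e-01  5.33173829e-01  1.71027850e+00 -9.75108358e-05
  8.97938252e-01 -9.88466094e-01]
```

View pics/sw2.png

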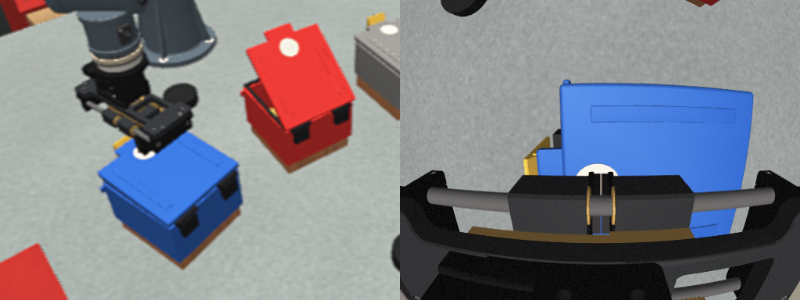

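The lid has swung down to about q = 0.1. The fingers are on the white spot, just inside the yellow latch and clear of it. The red lid is untouched. Next I press in small steps.

>>> {"op": "drive_tool", "data": {"plan": [[1,0,-0.1,0.4,0],[1,0,-0.1,0.4,0],[1,0,0,0.3,0],[1,0,0,0.2,0],[1,0,0,0,0],[1,0,0,0,0]]}}

```text
t: 5.55
position: [467.2, -281.3, 130.4]
orientation: [[-0.242, 0.97, 0.003], [0.97, 0.242, -0.002], [-0.003, 0.002, -1.0]]
contact_force: [-0.3, 2.0, 9.0]
width: 0.2
```

>>> {"op": "drive_tool", "data": {"plan": [[1,0,0,0.2,0],[1,0,0,0.2,0],[1,0,0,0,0],[1,0,0,0,0]]}}

```text
t: 5.88
position: [467.2, -281.4, 129.3]
orientation: [[-0.242, 0.97, 0.003], [0.97, 0.242, -0.003], [-0.004, 0.003, -1.0]]
contact_force: [-3.2, 4.3, 28.6]
width: 0.4
```

```bash
python3 - <<'E'
from plant import bot, eyes
import cv2
o=bot.get_obs(); print(o['t'],o['position'],o['contact_force'],o['wrist_torque'])
cv2.imwrite('pics/s3.png',eyes.snapshot('scene'));cv2.imwrite('pics/w3.png',eyes.snapshot('wrist'))
a=[cv2.imread('pics/s3.png')[180:276,90:218],cv2.imread('pics/w3.png')[120:216,100:228]]
a=[cv2.resize(x,(400,300),interpolation=cv2.INTER_CUBIC) for x in a]
cv2.imwrite('pics/sw3.png',cv2.hconcat(a))
E
```

```text
5.8833 [ 467.18222886 -281.42032535  129.34085052] [-3.22495462  4.32422631 28.58879229] [0.64308204 0.83497177 0.01988143]
```

View pics/sw3.png

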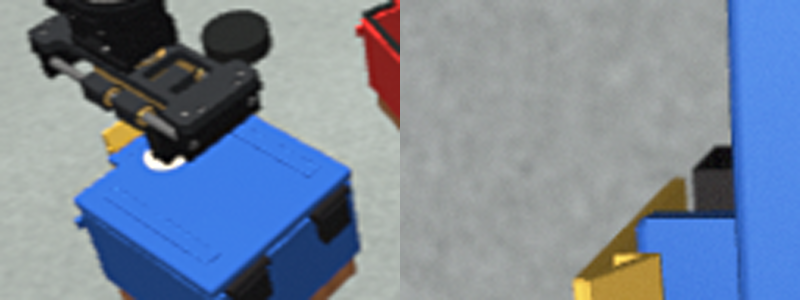

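At 28.6 N the lid has stopped moving, and the yellow tooth appears to lie over the lip (about (640,265) in the right crop). I'll lift clear and check that it stays shut.

>>> {"op": "drive_tool", "data": {"plan": [[1,0,0,-0.5,0],[1,0,0,-1,0],[1,0,0,-2,0],[1,0,0,-3,0],[1,0,3,-3,0],[1,0,3,-3,0],[1,0,3,-3,0],[1,0,3,0,0],[1,0,3,0,0],[1,0,3,0,0],[1,0,0,0,0],[1,0,0,0,0]]}}

```text
t: 6.98
position: [639.8, -236.7, 277.1]
orientation: [[-0.244, 0.97, -0.001], [0.97, 0.244, 0.0], [0.001, -0.001, -1.0]]
contact_force: [0.3, -0.5, -0.5]
width: 0.8
```

```bash
python3 - <<'E'
from plant import bot, eyes
import cv2
o=bot.get_obs(); print(o['t'],o['position'],o['contact_force'])
for n in ('scene','top','wrist'): cv2.imwrite(f'pics/{n}4.png',eyes.snapshot(n))
a=[cv2.imread('pics/scene4.png')[180:300,90:250],cv2.imread('pics/top4.png')[140:260,260:420]]
a=[cv2.resize(x,(400,300),interpolation=cv2.INTER_CUBIC) for x in a]
b=[cv2.resize(cv2.imread('pics/wrist4.png'),(400,300)),cv2.resize(cv2.imread('pics/top4.png'),(400,300))]
cv2.imwrite('pics/sw4.png',cv2.vconcat([cv2.hconcat(a),cv2.hconcat(b)]))
E
```

```text
6.9833 [ 639.80573775 -236.74826212  277.11516508] [ 0.33795784 -0.52621571 -0.45165686]
```

View pics/sw4.png

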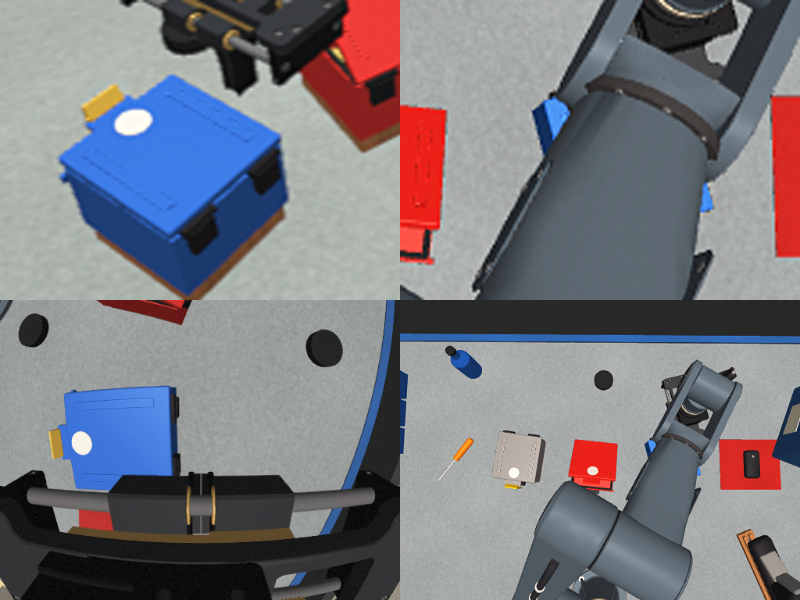

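```bash
python3 - <<'E'
import cv2
s=cv2.imread('pics/scene4.png');s0=cv2.imread('pics/scene0.png');w=cv2.imread('pics/wrist4.png')
f=lambda x:cv2.resize(x,(400,300),interpolation=cv2.INTER_CUBIC)
cv2.imwrite('pics/z4.png',cv2.vconcat([cv2.hconcat([f(s[205:265,110:190]),f(s0[132:192,270:350])]),cv2.hconcat([f(w[105:249,50:242]),f(s[130:226,180:308])])]))
E
```

```text
(no output)
```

View pics/z4.png

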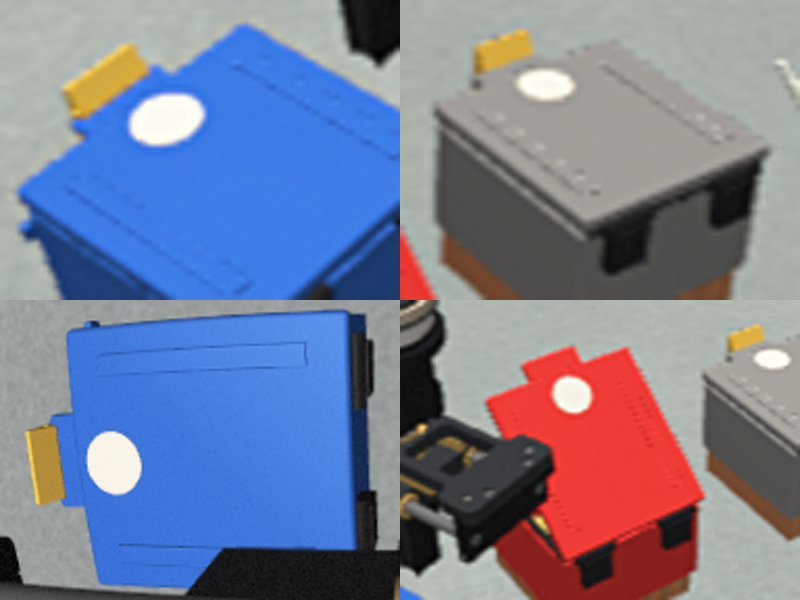

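The latch appears to cover the lip, as on the grey case. To be sure, I'll probe the lid height gently at the same spot: at the stop the TCP read 129.3, so a latched lid should touch at about 131, and an unlatched one at 134 or more.

>>> {"op": "drive_tool", "data": {"plan": [[1,0,-3,0,0],[1,0,-3,0,0],[1,0,-3,0,0],[1,0,-3,3,0],[1,0,-3,3,0],[1,0,-3,3,0],[1,0,0,3,0],[1,0,0,1.5,0],[1,0,0,0.5,0],[1,0,0,0,0],[1,0,0,0,0]]}}

```text
t: 8.05
position: [466.2, -281.4, 140.4]
orientation: [[-0.241, 0.97, 0.001], [0.97, 0.241, -0.001], [-0.001, 0.001, -1.0]]
contact_force: [0.0, 0.4, -0.3]
width: 0.5
```

>>> {"op": "drive_tool", "data": {"plan": [[1,0,0,0.4,0],[1,0,0,0.2,0],[1,0,0,0,0],[1,0,0,0,0]]}}

```text
t: 8.38
position: [466.4, -280.7, 134.0]
orientation: [[-0.242, 0.97, 0.001], [0.97, 0.242, -0.001], [-0.001, 0.0, -1.0]]
contact_force: [0.2, 0.4, -0.9]
width: 0.4
```

>>> {"op": "drive_tool", "data": {"plan": [[1,0,0,0.2,0],[1,0,0,0,0],[1,0,0,0,0]]}}

```text
t: 8.63
position: [466.3, -280.8, 131.7]
orientation: [[-0.242, 0.97, 0.0], [0.97, 0.242, -0.0], [-0.0, 0.0, -1.0]]
contact_force: [-0.3, 0.5, 0.6]
width: 0.5
```

>>> {"op": "drive_tool", "data": {"plan": [[1,0,0,0.15,0],[1,0,0,0,0],[1,0,0,0,0]]}}

```text
t: 8.88
position: [466.3, -280.8, 131.2]
orientation: [[-0.242, 0.97, 0.001], [0.97, 0.242, -0.001], [-0.001, 0.0, -1.0]]
contact_force: [-0.9, 1.3, 8.2]
width: 0.5
```

First contact came at about 131.5, so the lid stayed at about 0.01 rad by itself and is latched. I'll retreat and hand in.

>>> {"op": "drive_tool", "data": {"plan": [[1,0,0,-0.5,0],[1,0,0,-1,0],[1,0,0,-3,0],[1,0,0,-3,0],[1,0,0,-3,0],[1,0,0,-3,0],[1,0,0,-3,0],[1,0,0,0,0],[1,0,0,0,0]]}}

```text
t: 9.63
position: [466.7, -281.4, 297.5]
orientation: [[-0.242, 0.97, 0.004], [0.97, 0.242, -0.003], [-0.004, 0.003, -1.0]]
contact_force: [-1.1, 0.6, -0.0]
width: 0.4
```

```bash
python3 - <<'E'
from plant import bot, eyes
import cv2
o=bot.get_obs(); print(o['t'],o['position'],o['contact_force'])
s=eyes.snapshot('scene'); cv2.imwrite('pics/fin.png',cv2.resize(s[130:310,90:330],(800,600),interpolation=cv2.INTER_CUBIC))
E
```

```text
9.6333 [ 466.74581493 -281.35302874  297.4703354 ] [-1.06004233  0.62296352 -0.04091931]
```

View pics/fin.png

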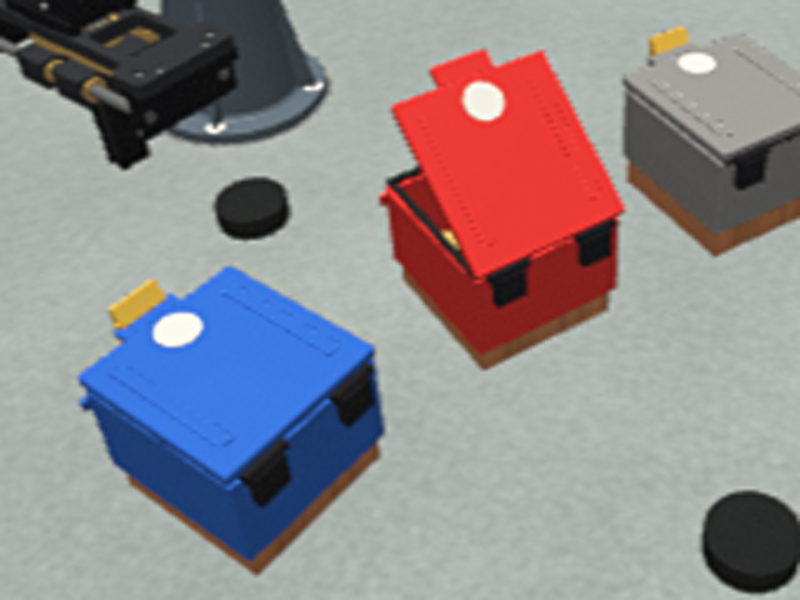

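The blue lid is shut with the yellow latch at (138,303) over its lip. The red lid still stands open, and the gripper is clear of everything.

```bash
python3 -c "
from plant import bot
print(bot.close_job())"
```

```text
the job is handed in; nothing more can be done
None
```

The blue case's lid is shut and held by its yellow latch, and the job is handed in at about 9.7 s. I swung the lid down with the closed fingertips, following its arc, and pressed on the white spot until it stopped at about 29 N.

- **Latch:** I let go, then touched the lid lightly at the same spot. It met the fingers 2 mm above its hard stop, roughly 0.01 to 0.015 rad, so it stays down without being held. In the pictures the latch sits over the lip as it does on the shut grey case.
- **Red case:** its lid stands open as before, and the arm did not touch it.
- **Disagreement:** the lid stopped about 4 mm higher than my camera fit predicted (129 mm against 125 mm). That is about what the fit's 2 mm and the calibration's 2 mm allow together.
- **Clear at the end:** the gripper was about 170 mm above the lid, and the force reading was near zero.

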